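# Seat the slide holder behind the stage lip and hold it home

## Task

Swing the cam lever on the microscope stage outwards by about a quarter turn, so that its lobe no longer bars the channel. Then take the loose slide holder by its grip block, lay it in the channel with its thin nose towards the lip and push the nose under the lip by feel, against the spring shoe, until the holder's shoulder meets the lip. The program finishes while the fingers still hold the holder pressed home with a firm but moderate push, well under 60 N (the spring throws it out otherwise); leave the lever open and the other things on the bench where they are.

Things in the scene. Friction and masses are not known exactly. Their poses are not given: they have to be found in the camera images.
- stage: Dark steel stage block fixed on the bench; origin at bench level; spans x -110 to +85, y -65 to +65 mm, top at z = 30 mm, which is the channel floor. The channel runs along stage +x, centred on y = 0, from the open near end (x = -110) to a grey lip over the far end. Two rails 5 mm high flank it over x -110 to -35, tapering from 60 to 54 mm apart.
- mouth (a point): On the channel floor below the middle of the lip's near edge (stage x +30, y 0, z 30 mm); axes as the stage's, +x = pushing direction. The lip is a grey plate 50 (x) x 78 (y) mm from here on, underside 10 mm and top 16 mm above the channel floor; the pocket below is 58 mm wide with a brass spring shoe inside.
- lever (a joint): Cam lever angle about its upright pivot, rad. Start 0 to 0.25: the lobe (32 mm long, 14 wide) bars the channel 18 mm before the lip, handle beside the channel towards the near end. Grows as the handle swings outwards (clockwise from above); at 1.57 it points to stage +y; stop at 1.6. Channel free above 1.25. Stays where left; moving the knob takes about 2 N.
- lever_pivot (a point): On the lever's pivot axis (stage x = +5, y = +42 mm), at the height of lever_knob (75 mm above the bench).
- lever_knob (a point): In the upright black round knob at the end of the lever's handle, 75 mm from the pivot: 14 mm diameter, 52 to 90 mm above the bench; this point 75 mm above it. The flat handle below is 10 mm wide, top 54 mm above the bench. At lever = 0 the knob lies in stage -x from the pivot, at 1.57 in stage +y.
- holder: Loose aluminium slide holder, 0.13 to 0.25 kg, lying flat on the bench; origin at the centre of its underside, +x towards its nose. Base plate 90 (x) x 46 (y) x 6 mm. The front 37 mm (x +8 to +45) is the thin nose, 6 mm thick with a glass slide; behind it the holder is 16 mm thick, ending in an upright shoulder face at x = +8. Grip block on top at x = -34.
- holder_nose (a point): Middle of the nose's front edge at the underside (holder x = +45 mm, z = 0). Fully home it lies 37 mm beyond mouth along the stage's +x.
- holder_grip (a point): Centre of the upright grip block, 20 x 20 mm square and aligned with the holder, spanning 16 to 56 mm above the holder's underside; this point is at holder x = -34, z = 40 mm.
- shoe (a joint): Travel of the brass spring shoe under the lip, m: 0 free, grows as pushed in (+x), about 0.006 with the holder fully home, limit 0.009. It meets the nose 31 mm beyond mouth, pushes back 3 N at first touch and 0.6 N more per mm (6.6 N at home); there the shoulder stops rigidly on the lip.
- objective: Bystander: small steel microscope objective standing upright, 30 mm diameter, 42 mm high; origin at its base.
- figurine: Bystander: white ceramic figurine, 34 mm diameter, 47 mm high; origin at its base.
- slide_box: Bystander: grey plastic slide box, 85 x 75 x 30 mm; origin under its centre.
- vial: Bystander: small capped glass jar, 24 mm diameter, 45 mm high; origin at its base.
- dish: Bystander: shallow glass dish, 60 mm diameter, 12 mm high; origin at its base.
- oil: Bystander: amber glass bottle, 32 mm diameter, 60 mm high; origin at its base.

How it is judged:
On the way, in this order (a step that is already met when the one before it is completed fails the run):
1. the cam lever is swung open (value of joint lever above 1.25 rad), for 0.2 s.
2. the holder's nose is under the lip, on the channel floor (x of holder_nose in the frame of mouth above 0.01 m and y of holder_nose in the frame of mouth between -0.008 and 0.008 m and z of holder_nose in the frame of mouth between -0.004 and 0.006 m), for 0.1 s.
At the end, for the whole second after the job is handed in: Lever above 1.25 rad; holder flat and straight in the channel (0.08 rad, 8 mm sideways), nose at least 35 mm beyond the lip edge (37 is home), shoe pushed in over 4 mm; the fingers press on the holder with over 3 N, it is at rest and bears on the stage with under 60 N (value of joint lever above 1.25 rad and x of holder_nose in the frame of mouth above 0.035 m and value of joint shoe above 0.004 m and contact force between the fingers and holder above 3 N and angle between the x axis of holder and the x axis of stage, either way round below 0.08 rad and angle between holder's own z axis and vertical below 0.08 rad and linear speed of holder below 0.01 m/s and contact force between holder and stage below 60 N and y of holder_nose in the frame of mouth between -0.008 and 0.008 m and z of holder_nose in the frame of mouth between -0.004 and 0.006 m); the arm keeps its last pose, push and grip.
It fails at once if another thing on the bench is disturbed (moved over 30 mm) (distance of any of objective, figurine, slide_box, vial, dish, oil from where it was at the start of the episode above 0.03 m).
It also fails if it takes over 61 s, if anything falls off the work surface, if the arm or the gripper's body presses on something with over 40 N, if the wrist force passes 120 N, or if a joint passes its speed limit or range.

## Robot

A 6-joint arm with a two-finger parallel gripper is mounted at the origin on the work surface. World frame = base frame: x ahead of the robot, y to its left, z up, the work surface at z = 0. Lengths are in m, angles in rad, forces in N, time in s.
With the tool pointing down it reaches from about 0.35 to 0.975 m from the base axis. Payload 7.1 kg.
Tool frame: the origin (TCP) lies midway between the tips of the shut fingers; the grasp point (between the pads) lies 19 mm behind it; z points along the fingers, y is the line along which they close (so a half turn about z gives the same grasp; the last joint's range is limited). The gripper opens to 88 mm and grips with 3 to 60 N. Pads are 20 mm wide; open, the fingers measure 115 mm over their backs; the gripper's body (75 mm by 178 mm) begins 61 mm behind the grasp point.
Start: joints at [1.151, 0.423, 1.63, -0, 1.089, -0.019], TCP at [0.244, 0.575, 0.223] pointing down, gripper open.
Joint ranges: [-3, 3], [-0.9, 2.11], [0.09, 2.58], [-1.31, 4.45], [0.11, 2.69], [-2.54, 2.54]. Speed limits (rad/s): [2.39, 2.39, 3.01, 3.14, 3.14, 3.14].

## Interface

Orientations are given as a unit quaternion [w, x, y, z].
In Python, from station import manip, kin, viewer, nets gives the robot as it stands. Calls block until the motion is done:
- manip.move_pose(position, orientation): joint-space move of the TCP to a pose.
- manip.movel(position, frame=None, v=0.15, until_force=None): straight line of the TCP; frame=None keeps the orientation; v is the mean speed in m/s. With until_force (N) it stops when the force on the tool has changed by that much, and returns True; else False.
- manip.movej(angles): joint-space move.
- manip.command_gripper(opening): opening from 0.0 (shut) to 1.0 (fully open); the grip force is fixed at half the most; returns when the fingers have stopped.
- manip.wait(seconds).
- kin.inverse_kinematics(position, orientation): joint angles nearest the present ones, or None.
- viewer.read_camera(name): name is "side" or "top"; returns the picture (480x640x3 uint8, red, green, blue); there is no depth.
- viewer.camera_info(name): a dict with "intrinsics" (3x3 intrinsics, pixels), "dist" ([k1, k2, p1, p2, k3] as OpenCV has them; the pictures are not rectified), "T" (4x4, takes a point from camera to world coordinates). Camera axes: x right, y up, looking along -z (the intrinsics and any distortion apply to the point x, -y, -z); pixel columns grow to the right and rows downward; lengths in m; the calibration is good to about 2 mm. A picture is of the moment at which its call begins. camera_info takes no time and is no camera call.
A pose or a line that the arm cannot do raises manip.MotionError and nothing moves.
- manip.job_done(): hands the job in; it is judged then, once.
Trained networks look in the newest picture that a camera, given by its name, has taken for a name from the list of things; names that differ only in an ending like _2 or _b are one class to them, and where a whole thing is asked for, a point or a joint stands for the part that bears it (a point fixed in the world has none). Each returns a list of dicts, best first, with "conf" (0 to 1); they miss things now and then, are a little off and sometimes report something else, mostly with a low value. They report only what shows in the picture. A call takes as long as a camera call.
- nets.recognise(camera, query): "bbox" ([centre column, centre row, width, height] in pixels, round what is visible of it).
Readings, each from a call of its own:
- manip.get_time(): time.
- manip.get_joint_pos(): joint angles.
- manip.get_qvel(): joint speeds.
- manip.get_effort(): joint torques, N m.
- manip.get_tcp_pos(): TCP position.
- manip.get_ee_rot(): TCP orientation.
- manip.get_ft_force(): force on the tool from outside, world axes, zero at the start.
- manip.get_ft_torque(): the same for the moment, N m.
- manip.get_grip_width(): opening from 0.0 (shut) to 1.0 (fully open).
- manip.get_finger_force(): force on a finger pad.
Only numpy, scipy, OpenCV 4.12 (cv2) and the standard library are available. Lean on these libraries where they do the work, as an engineer would, in place of code of your own. Each camera call takes 0.05 s, during which the arm holds its last target. There are 200 camera calls.

## Working session

There is one attempt and no reset: what is moved stays moved. The work goes in short steps, each a Python script; the robot and the scene stay as the last script left them, time stands still between calls to the robot, and variables do not carry over. Pictures are saved under pics/ and viewed, at most 10 in all, crops included, and the job is handed in when it is done.

```bash
mkdir -p pics; python3 - <<'E'
from station import manip, kin, viewer, nets
import cv2,numpy as np
for c in("top","side"):
    im=viewer.read_camera(c); cv2.imwrite(f"pics/{c}0.png",im[:,:,::-1])
    i=viewer.camera_info(c); print(c,np.round(i["intrinsics"],1).tolist(),i["dist"],np.round(i["T"],4).tolist())
    for q in("stage","lever_knob","lever","holder","holder_grip","holder_nose","shoe","objective","figurine","slide_box","vial","dish","oil"):
        print(q,[(np.round(d["bbox"],1).tolist(),round(d["conf"],2)) for d in nets.recognise(c,q)[:2]])
print(manip.get_time(),manip.get_ee_rot())
E
```

```text
top [[567.3, 0.0, 330.7], [0.0, 567.3, 238.2], [0.0, 0.0, 1.0]] [-0.1158112  0.         0.         0.         0.       ] [[0.0199, 0.9904, -0.1366, 0.3849], [-0.9998, 0.0211, 0.0073, 0.0171], [0.0101, 0.1364, 0.9906, 1.2623], [0.0, 0.0, 0.0, 1.0]]
stage [([281.6, 230.0, 66.7, 99.3], 0.59)]
lever_knob [([268.6, 241.3, 21.7, 39.0], 0.56)]
lever [([266.8, 239.2, 13.8, 39.9], 0.77)]
holder [([418.2, 261.4, 33.2, 43.4], 0.73)]
holder_grip [([417.5, 262.4, 34.3, 47.4], 0.77)]
holder_nose [([415.9, 263.9, 31.1, 40.9], 0.8)]
shoe []
objective [([354.6, 173.6, 12.4, 16.1], 0.45)]
figurine [([425.0, 183.2, 13.7, 8.7], 0.53)]
slide_box [([168.2, 287.5, 48.7, 47.3], 0.97)]
vial [([342.4, 300.9, 10.1, 11.5], 0.59)]
dish [([505.8, 208.2, 23.8, 28.3], 0.66)]
oil [([156.4, 215.6, 19.9, 16.3], 0.73), ([265.8, 241.6, 19.9, 40.3], 0.73)]
side [[597.6, 0.0, 312.9], [0.0, 597.6, 240.9], [0.0, 0.0, 1.0]] [-0.0388663  0.         0.         0.         0.       ] [[-0.9884, 0.0747, -0.1325, 0.3974], [-0.1518, -0.5399, 0.8279, 0.9669], [-0.0097, 0.8384, 0.545, 0.7062], [0.0, 0.0, 0.0, 1.0]]
stage [([289.2, 300.4, 108.8, 58.1], 0.56), ([301.8, 294.4, 52.8, 35.5], 0.3)]
lever_knob [([301.3, 294.4, 54.6, 32.7], 0.65)]
lever [([302.0, 294.4, 49.2, 30.1], 0.59)]
holder [([341.1, 220.1, 48.1, 31.2], 0.89)]
holder_grip [([344.3, 221.1, 46.2, 29.7], 0.56)]
holder_nose [([342.8, 217.9, 41.2, 33.1], 0.7)]
shoe []
objective [([243.2, 244.4, 15.0, 21.8], 0.76)]
figurine [([267.6, 210.2, 11.1, 15.0], 0.58)]
slide_box [([350.2, 414.5, 71.7, 63.0], 0.59)]
vial [([379.9, 259.0, 12.9, 25.6], 0.52), ([267.2, 207.1, 9.4, 14.2], 0.28)]
dish [([298.1, 295.1, 46.5, 28.8], 0.59), ([303.2, 178.0, 24.1, 11.2], 0.51)]
oil [([240.9, 413.6, 24.6, 41.5], 0.67), ([301.5, 295.0, 49.4, 33.0], 0.27)]
1.4 [1.15328071e-05 1.99037321e-01 9.79991910e-01 2.86556392e-06]
```

```bash
python3 - <<'E'
import cv2,numpy as np
def crop(n,x,y,w,h,s):
    c=cv2.resize(cv2.imread(f"pics/{n}0.png")[y:y+h,x:x+w],None,fx=s,fy=s,interpolation=cv2.INTER_CUBIC)
    for k in range(0,w,10):
        cv2.line(c,(k*s,0),(k*s,5),(0,0,255),1); 
        if k%20==0: cv2.putText(c,str(x+k),(k*s,15),0,.35,(0,0,255),1)
    for k in range(0,h,10):
        cv2.line(c,(0,k*s),(5,k*s),(0,0,255),1); cv2.putText(c,str(y+k),(6,k*s+4),0,.35,(0,0,255),1)
    return c
def pad(a,h): return cv2.copyMakeBorder(a,0,h-a.shape[0],0,4,cv2.BORDER_CONSTANT)
a=crop("top",240,175,75,100,6);b=crop("top",390,235,55,55,6)
cv2.imwrite("pics/t1.png",np.hstack([pad(a,600),pad(b,600)]))
a=crop("side",225,260,130,75,6);b=crop("side",305,190,75,58,4)
b=cv2.copyMakeBorder(b,0,0,0,480,cv2.BORDER_CONSTANT)
cv2.imwrite("pics/s1.png",a); cv2.imwrite("pics/s2.png",crop("side",305,190,75,58,8))
E
```

```text
(no output)
```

View pics/t1.png

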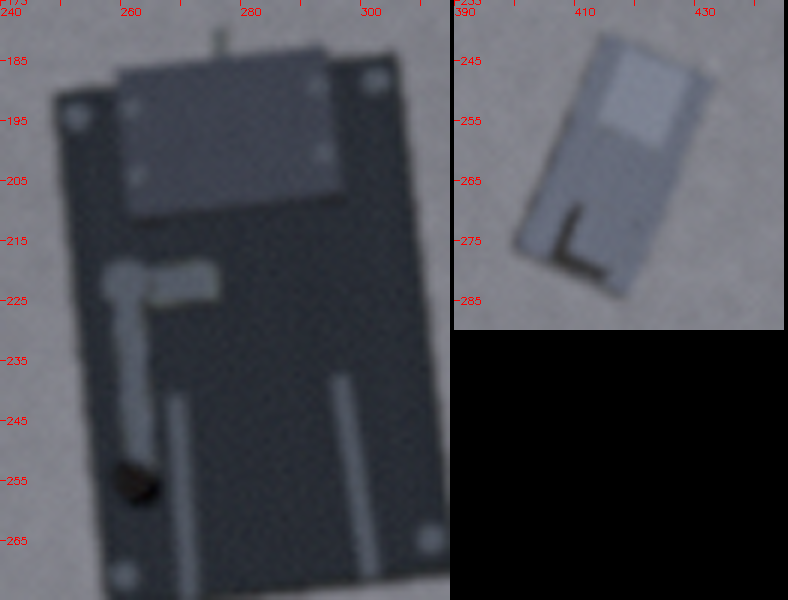

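View pics/s1.png

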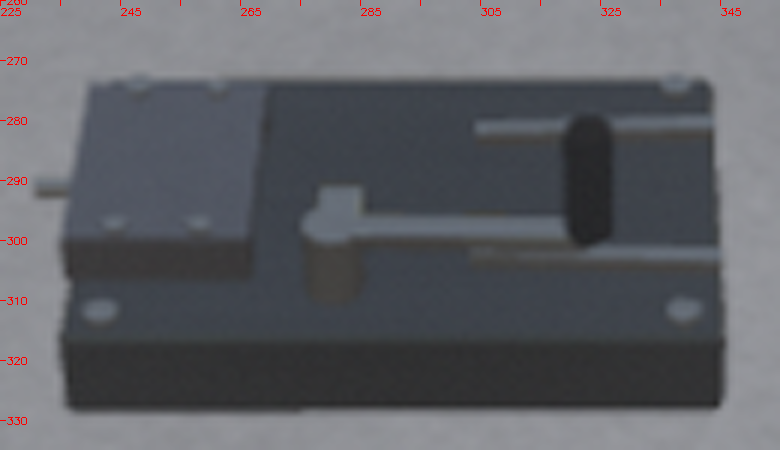

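View pics/s2.png

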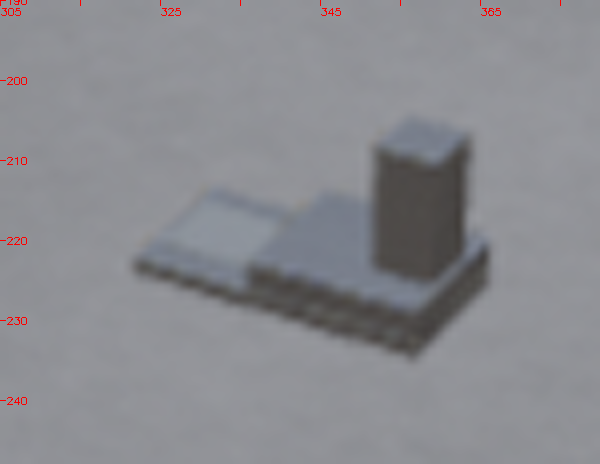

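View pics/top0.png

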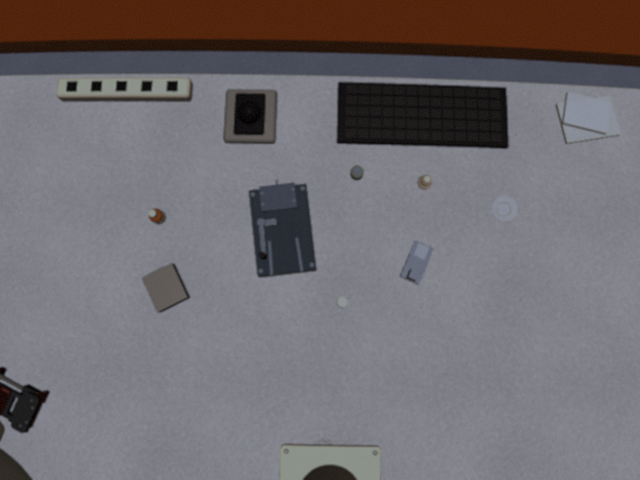

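The top view shows the stage (about 281,230), with its lip towards world +x, the lever handle pointing near-wards and its knob at about (263,255). The holder is at (418,261), nose up and right. The side view confirms this, with the knob axis at (323,290) and the grip top at (357,207). I'll fit the known geometry to corners in both views.

```bash
cat > h.py <<'E'
from station import manip, kin, viewer, nets
import cv2,numpy as np
from scipy.optimize import least_squares
from scipy.spatial.transform import Rotation as R
def proj(c,P):
    i=viewer.camera_info(c);T=np.linalg.inv(i["T"]);P=np.atleast_2d(P)@T[:3,:3].T+T[:3,3]
    return cv2.projectPoints(P*[1,-1,-1],np.zeros(3),np.zeros(3),np.array(i["intrinsics"],float),np.array(i["dist"],float))[0][:,0]
def tf(p,L): # p=x,y,z,yaw
    L=np.atleast_2d(L)/1000.;return L@R.from_euler('z',p[3]).as_matrix().T+p[:3]
def px(v,o,s): return (np.array(v,float)+.5)/s-.5+o
def quat(psi): # tool down, closing axis y at world yaw psi
    y=np.array([np.cos(psi),np.sin(psi),0]);z=np.array([0,0,-1.]);q=R.from_matrix(np.c_[np.cross(y,z),y,z]).as_quat()
    return q[[3,0,1,2]]
def fit(obs,p0):
    f=lambda p:np.concatenate([(proj(c,tf(p,L))-q) for c,L,q in obs])
    r=least_squares(lambda p:f(p).ravel(),p0,loss='soft_l1',x_scale=[.01,.01,.01,.1]);return r.x,f(r.x)
def tri(ps,p0): return least_squares(lambda P:np.concatenate([(proj(c,P)[0]-q) for c,q in ps]),p0)
E
python3 - <<'E'
from h import *
np.set_printoptions(precision=4,suppress=True)
T=lambda v:px(v,[240,175],6); S=lambda v:px(v,[225,260],6)
H=lambda v:px(np.array(v)-[454,0],[390,235],6); G=lambda v:px(v,[305,190],8)
st=[("top",[[85,65,30],[85,-65,30],[-110,65,30],[30,-39,46],[80,-39,46],[80,39,46]],T([[53,93],[398,53],[106,600],[343,191],[325,45],[116,69]])),
("side",[[85,65,30],[-110,65,30],[-110,-65,30],[85,65,0],[-110,65,0],[30,39,46],[80,39,46],[30,-39,46],[80,-39,46]],S([[62,339],[722,339],[713,80],[68,408],[722,408],[250,239],[64,239],[268,84],[90,84]]))]
s,r=fit(st,[.42,.1,0,0]);print("stage",s);print(r.round(1).tolist())
ho=[("top",[[45,23,6],[45,-23,6],[-45,23,16],[-45,-23,16]],H([[602,33],[716,77],[513,246],[623,299]])),
("side",[[-45,23,0],[-45,-23,0],[-45,23,16],[-45,-23,16],[8,23,16],[8,-23,16],[45,23,6],[45,-23,6],[-24,10,56],[-44,10,56],[-44,-10,56],[-24,-10,56]],
 G([[413,357],[489,287],[415,307],[489,245],[247,267],[322,194],[133,262],[208,189],[372,147],[433,163],[471,137],[415,117]]))]
h,r=fit(ho,[.37,-.15,0,-.4]);print("holder",h);print(r.round(1).tolist())
# triangulated knob, pivot
k=tri([("top",T([137,482])),("side",S([589,181]))],[.35,.1,.07]);print("knob",k.x,k.fun)
pv=tri([("top",T([125,282])),("side",S([331,222]))],[.42,.1,.05]);print("pivot",pv.x,pv.fun,"expected",tf(s,[5,42,54]))
# lever angle by fit
d=(k.x-tf(s,[5,42,75])[0]);a=R.from_euler('z',-s[3]).apply(d);print("rel",a,"theta",np.arctan2(a[1],-a[0]),np.hypot(a[0],a[1]))
gt=[H([560,262])]
np.savez("fit.npz",s=s,h=h,k=k.x,th=np.arctan2(a[1],-a[0]))
E
```

```text
stage [ 0.5878  0.1178 -0.0016  0.1424]
[[-0.4, -1.5], [0.1, -1.8], [-0.1, 0.9], [0.1, -0.7], [0.5, 1.5], [0.1, 1.7], [-1.1, -0.2], [0.4, -0.2], [-0.5, -0.9], [-0.7, 1.3], [0.1, 1.3], [-0.4, -0.0], [2.4, 0.0], [-0.3, -0.2], [2.8, -0.2]]
holder [ 0.5109 -0.1837 -0.0019 -0.3958]
[[-0.1, -1.4], [-0.3, -0.5], [-0.2, -0.6], [0.6, -1.0], [0.1, 0.9], [0.2, 0.2], [0.1, 1.0], [0.4, -0.6], [0.0, -0.4], [0.6, -0.3], [0.0, -0.3], [0.8, -0.1], [0.3, 0.1], [0.8, 0.5], [0.3, -0.2], [-0.8, -0.0]]
knob [0.5111 0.152  0.0701] [-0.007  -0.2303  0.1872  0.0263]
pivot [0.5857 0.1609 0.0536] [-0.0327 -0.4755  0.3811  0.066 ] expected [[0.5868 0.1601 0.0524]]
rel [-0.076   0.0027 -0.0033] theta 0.03487280347033053 0.0760778685002023
```

```bash
python3 - <<'E'
from h import *
np.set_printoptions(precision=4,suppress=True)
T=lambda v:px(v,[240,175],6); S=lambda v:px(v,[225,260],6)
st=[("top",[[85,65,30],[85,-65,30],[30,-39,46],[80,-39,46],[80,39,46]],T([[53,93],[398,53],[343,191],[325,45],[116,69]])),
("side",[[85,65,30],[-110,65,30],[-110,-65,30],[85,65,0],[-110,65,0],[30,39,46],[30,-39,46]],S([[62,339],[722,339],[713,80],[68,408],[722,408],[250,239],[268,84]]))]
s,r=fit(st,[.42,.1,0,0]);print("stage",s);print(r.round(1).tolist())
print(proj("top",tf(s,[[-110,65,30],[-110,-65,30]])))
f=np.load("fit.npz");k=f["k"]
d=(k-tf(s,[5,42,75])[0]);a=R.from_euler('z',-s[3]).apply(d);th=np.arctan2(a[1],-a[0]);print(a,th)
np.savez("fit.npz",s=s,h=f["h"],k=k,th=th)
# bottom edge of stage from image gradient
im=cv2.imread("pics/top0.png",0); print(im[266:284,275].tolist(),im[266:284,300].tolist(), im[230,305:325].tolist(), im[230,242:262].tolist())
pv=tf(s,[5,42,75])[0]
for t in np.linspace(th,1.7,5):
    g=s[3]; p=pv+R.from_euler('z',g).apply([-.075*np.cos(t),.075*np.sin(t),0]);psi=g+np.arctan2(np.cos(t),np.sin(t))
    for o in(0,np.pi,-np.pi):
        q=kin.inverse_kinematics([p[0],p[1],.062],quat(psi+o)); print(round(t,2),o,None if q is None else np.round(q,2))
E
```

```text
stage [ 0.587   0.1179 -0.0014  0.1403]
[[-0.4, -1.2], [0.1, -1.4], [0.1, -0.4], [0.6, 1.8], [0.1, 2.0], [-0.8, -0.3], [0.8, -0.2], [0.0, -0.9], [-0.4, 1.2], [0.4, 1.4], [-0.1, -0.1], [0.1, -0.3]]
[[256.9759 275.811 ]
 [316.2357 268.7672]]
[-0.0754  0.0023 -0.0035] 0.030803454886570047
[45, 43, 43, 44, 43, 44, 43, 41, 48, 76, 111, 127, 132, 131, 135, 133, 134, 133] [79, 78, 76, 74, 68, 61, 77, 111, 131, 134, 132, 132, 128, 128, 130, 131, 133, 133] [45, 43, 41, 43, 44, 50, 75, 109, 127, 131, 132, 130, 129, 128, 127, 128, 127, 128, 125, 125] [128, 128, 128, 131, 131, 131, 132, 132, 129, 123, 100, 67, 48, 42, 44, 45, 58, 78, 85, 87]
0.03 0 [ 0.27  0.54  1.92 -0.    0.68 -1.41]
0.03 3.141592653589793 [ 0.27  0.54  1.92 -0.    0.68  1.73]
0.03 -3.141592653589793 [ 0.27  0.54  1.92 -0.    0.68  1.73]
0.45 0 [ 0.32  0.55  1.89 -0.    0.7  -0.94]
0.45 3.141592653589793 [ 0.32  0.55  1.89 -0.    0.7   2.2 ]
0.45 -3.141592653589793 [ 0.32  0.55  1.89 -0.    0.7   2.2 ]
0.87 0 [ 0.36  0.57  1.84 -0.    0.73 -0.49]
0.87 3.141592653589793 None
0.87 -3.141592653589793 None
1.28 0 [ 0.37  0.61  1.77 -0.    0.76 -0.06]
1.28 3.141592653589793 None
1.28 -3.141592653589793 None
1.7 0 [ 0.36  0.64  1.7  -0.    0.8   0.35]
1.7 3.141592653589793 None
1.7 -3.141592653589793 None
```

```bash
python3 - <<'E'
from h import *
f=np.load("fit.npz");s,k,th=f["s"],f["k"],float(f["th"]);g=s[3]
pv=tf(s,[5,42,75])[0]
# shift the pivot so that the arc starts on the measured knob
def P(t,z): p=pv+R.from_euler('z',g).apply([-.0752*np.cos(t),.0752*np.sin(t),0]);return [p[0],p[1],z]
Q=lambda t:quat(g+np.arctan2(np.cos(t),np.sin(t)))
manip.command_gripper(0.32)
manip.move_pose(P(th,.16),Q(th))
print("hit",manip.movel(P(th,.062),v=.12,until_force=6),manip.get_tcp_pos())
for t in np.linspace(th,1.60,7)[1:]:
    manip.movel(P(t,.062),frame=Q(t),v=.12);print(round(t,2),manip.get_ft_force().round(1))
im=viewer.read_camera("top")
manip.movel(P(1.5,.062),v=.1);manip.movel(P(1.5,.2),v=.25)
manip.move_pose([.40,-.02,.25],quat(np.pi/2))
for c in("top","side"):cv2.imwrite(f"pics/{c}1.png",viewer.read_camera(c)[:,:,::-1])
print(manip.get_time())
a=cv2.imread("pics/top1.png")[170:285,235:325];cv2.imwrite("pics/t2.png",cv2.resize(a,None,fx=5,fy=5,interpolation=2))
E
```

```text
hit False [0.51181376 0.15220356 0.06250177]
0.29 [-0.1 -0.1 -0.4]
0.55 [-0.2  0.5 -0.9]
0.82 [-0.1 -1.3 -1.1]
1.08 [-1.3  0.2  0. ]
1.34 [ 1.   0.1 -0.1]
1.6 [-0.5 -0.5 -0. ]
10.4417
```

View pics/t2.png

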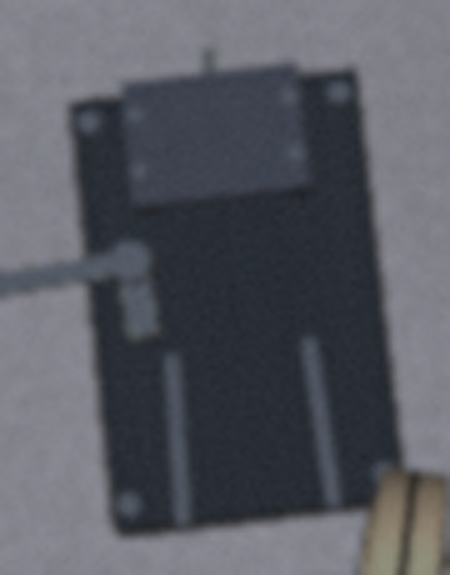

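Lever is open: the handle runs left from (130,258) in the crop, at about 1.46 rad, and the lobe lies outside the left rail. Next I'll check the channel centre and grasp the holder.

```bash
python3 - <<'E'
from h import *
np.set_printoptions(precision=4,suppress=True)
f=np.load("fit.npz");s,h=f["s"],f["h"]
C=lambda v:px(v,[235,170],5)
for L,v in(([-35,0,35],[241,346.5]),([-110,0,35],[258.5,512.5]),([30,0,46],[224,195]),([80,0,46],[212,74])): print(L,proj("top",tf(s,L))[0]-C(v))
p=tf(h,[-34,0,40])[0];print("grip",p)
q=quat(h[3]);manip.command_gripper(0.65)
manip.move_pose([p[0],p[1],.12],q)
print("hit",manip.movel([p[0],p[1],.023],v=.12,until_force=6),manip.get_tcp_pos())
manip.command_gripper(0.0);print(manip.get_grip_width()*88,manip.get_finger_force(),manip.get_tcp_pos())
manip.movel([p[0],p[1],.10],v=.12);print(manip.get_ft_force(),manip.get_grip_width()*88,manip.get_ft_torque())
for c in("top","side"):cv2.imwrite(f"pics/{c}2.png",viewer.read_camera(c)[:,:,::-1])
print(manip.get_time())
for o in(0,np.pi):
  g=tf(s,[-64,0,0])[0];print(kin.inverse_kinematics([g[0],g[1],.07],quat(s[3]+o)))
a=cv2.imread("pics/side2.png")[140:250,280:420];cv2.imwrite("pics/s3.png",cv2.resize(a,None,fx=5,fy=5,interpolation=2))
E
```

```text
[-35, 0, 35] [-0.1267 -0.7832]
[-110, 0, 35] [0.1476 0.0218]
[30, 0, 46] [-0.3143 -0.4493]
[80, 0, 46] [-0.3311  1.5518]
grip [ 0.4796 -0.1706  0.0381]
hit False [ 0.48   -0.1707  0.0235]
19.75606998567139 29.999985694885254 [ 0.4796 -0.1707  0.0231]
[-1.2161  0.3441 -2.638 ] 19.94302055774475 [-0.0615  0.0967 -0.0354]
15.0917
[ 0.1829  0.523   1.9177 -0.      0.7009  0.0426]
None
```

View pics/s3.png

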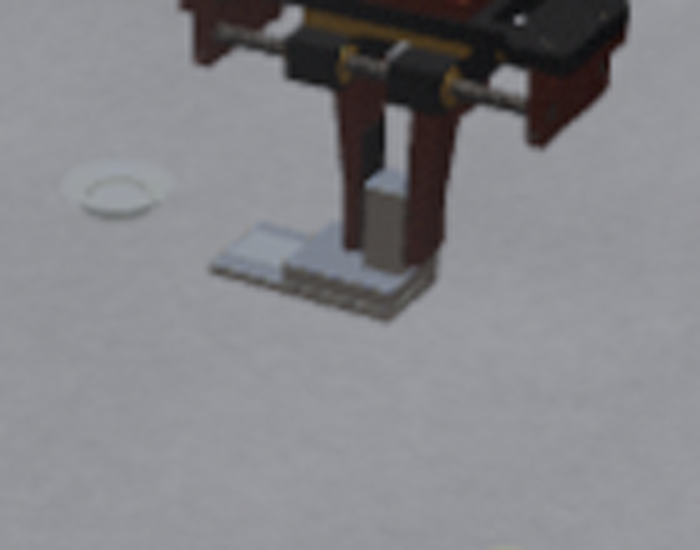

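Holder is held level by its block (nose corner at about (212,268), rear edge at (388,320) in the crop). Next it goes into the channel.

```bash
python3 - <<'E'
from h import *
np.set_printoptions(precision=4,suppress=True)
s=np.load("fit.npz")["s"];Q=quat(s[3])
def P(x,z,y=0): p=tf(s,[x,y,0])[0];return [p[0],p[1],z]
manip.movel([*manip.get_tcp_pos()[:2],.15],v=.2)
manip.move_pose(P(-66,.13),Q)
manip.movel(P(-66,.066),v=.1);print(manip.get_ft_force())
print("floor",manip.movel(P(-66,.047),v=.02,until_force=4),manip.get_tcp_pos(),manip.get_ft_force(),manip.get_ft_torque(),manip.get_time())
for c in("top","side"):cv2.imwrite(f"pics/{c}3.png",viewer.read_camera(c)[:,:,::-1])
a=cv2.imread("pics/side3.png")[225:340,225:365];cv2.imwrite("pics/s4.png",cv2.resize(a,None,fx=5,fy=5,interpolation=2))
E
```

```text
[-0.0852  0.279  -1.1952]
floor True [0.5216 0.1087 0.0529] [ 0.5269 -0.1007  4.0284] [-0.0965  0.1112  0.0153] 18.0417
```

View pics/s4.png

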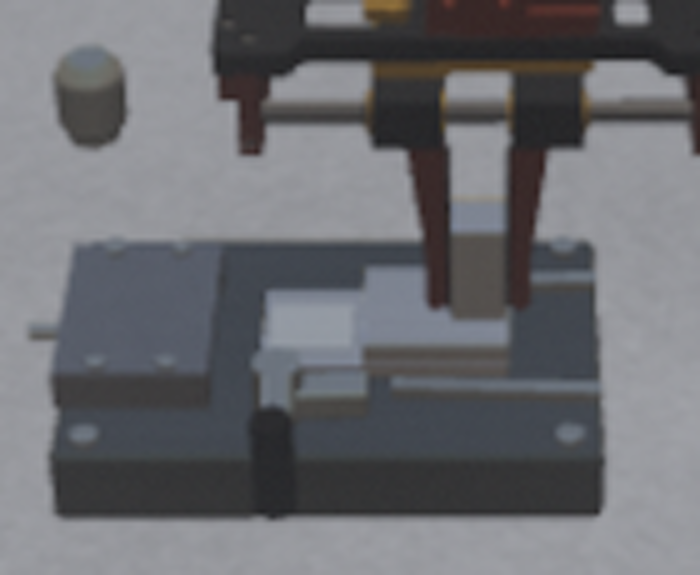

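The holder is flat on the floor between the rails (z exactly as predicted), nose at crop x≈265, short of the lip edge at ≈215. Now I push.

```bash
python3 - <<'E'
from h import *
np.set_printoptions(precision=4,suppress=True)
s=np.load("fit.npz")["s"];ex=tf([0,0,0,s[3]],[1000,0,0])[0]
p=manip.get_tcp_pos();rel=lambda:((manip.get_tcp_pos()-p)@ex*1000).round(2)
z=p[2]+.0004
go=lambda d,**k:manip.movel([*(p+ex*d)[:2],z],**k)
print("a",go(.040,v=.06,until_force=8),rel(),manip.get_ft_force(),manip.get_ft_torque())
print("b",go(.062,v=.012,until_force=18),rel(),manip.get_ft_force(),manip.get_tcp_pos(),manip.get_grip_width()*88)
manip.wait(.5);print(rel(),manip.get_ft_force(),manip.get_ft_force()@ex,manip.get_time())
for c in("top","side"):cv2.imwrite(f"pics/{c}4.png",viewer.read_camera(c)[:,:,::-1])
a=cv2.imread("pics/side4.png")[225:340,225:365];cv2.imwrite("pics/s5.png",cv2.resize(a,None,fx=5,fy=5,interpolation=2))
E
```

```text
a True 0.06 [-1.1655 -0.0808  5.3159] [-0.0305 -0.2095  0.0068]
b True 53.11 [-1.5886  0.0869  5.9902] [0.5742 0.1161 0.0534] 19.764463442517844
53.04 [-0.983  -1.1729  6.2303] -1.1373870095559304 22.9583
```

View pics/s5.png

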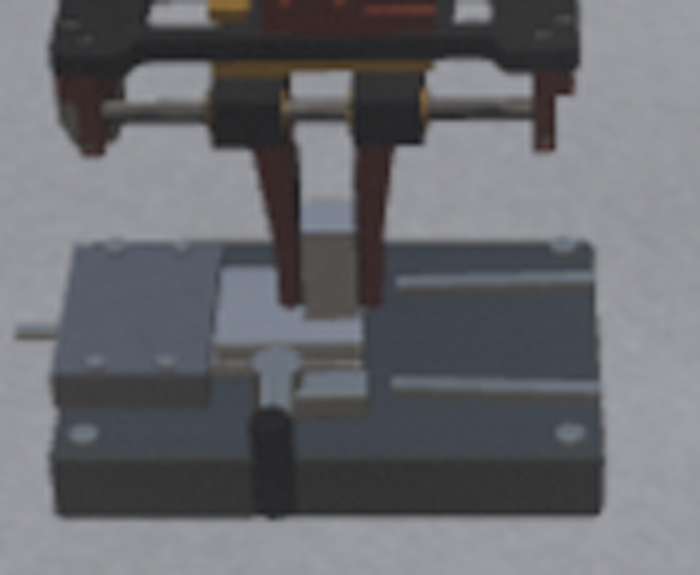

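Shoulder is at the lip and the shoe pin sticks out further (crop x 30→15). The steady push force reads low, so I'll press on in small steps.

```bash
python3 - <<'E'
from h import *
np.set_printoptions(precision=3,suppress=True)
s=np.load("fit.npz")["s"];ex=tf([0,0,0,s[3]],[1000,0,0])[0]
p0=manip.get_tcp_pos();base=None
for i in range(1,9):
    manip.movel(p0+ex*.0005*i,v=.01);manip.wait(.15)
    F=np.mean([manip.get_ft_force() for _ in range(5)],0)
    print(i,((manip.get_tcp_pos()-p0)@ex*1000).round(2),F,(F@ex).round(2),manip.get_ft_torque(),manip.get_finger_force())
    if F@ex<-14: break
print(manip.get_time())
E
```

```text
1 0.04 [-3.966 -0.641  6.622] -4.02 [-0.071  0.045  0.02 ] 30.004793107509613
2 0.06 [-4.542 -0.986  8.287] -4.63 [-0.07   0.296  0.045] 30.01125007867813
3 0.07 [-6.62  -0.81   9.839] -6.67 [-0.136  0.539  0.052] 30.019085705280304
4 0.07 [-8.462 -0.881 12.099] -8.5 [-0.155  0.758 -0.008] 30.028734505176544
5 0.09 [-9.901 -1.827 14.183] -10.06 [-0.236  0.946  0.092] 30.04169136285782
6 0.06 [-11.766  -0.444  14.975] -11.71 [-0.172  1.24   0.094] 30.054616034030914
7 0.03 [-13.154  -2.175  15.225] -13.33 [-0.237  1.432  0.027] 30.069140195846558
8 0.25 [-14.674  -1.848  16.838] -14.79 [-0.239  1.564 -0.026] 30.07461905479431
26.2583
```

```bash
python3 - <<'E'
from h import *
cv2.imwrite("pics/top5.png",viewer.read_camera("top")[:,:,::-1]);cv2.imwrite("pics/side5.png",viewer.read_camera("side")[:,:,::-1])
a=cv2.imread("pics/side5.png")[225:340,225:365];b=cv2.imread("pics/top5.png")[170:285,220:325]
cv2.imwrite("pics/f.png",np.hstack([cv2.resize(x,None,fx=3.2,fy=4,interpolation=2) for x in(a,b)]))
E
```

```text
(no output)
```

View pics/f.png

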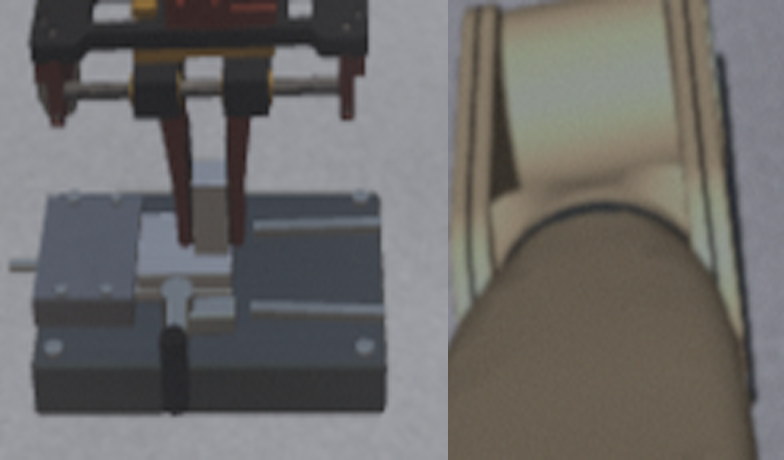

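The side view shows the shoulder flush against the lip edge, the shoe pin out, the holder straight and the lever open. In the top view the arm covers the stage. Handing in.

```bash
python3 -c "
from station import manip
print(manip.job_done(),manip.get_time())"
```

```text
the job is handed in; nothing more can be done
the job is handed in; nothing more can be done
```

I handed the job in with the lever open at about 1.46 rad and the holder's shoulder stopped hard against the lip, held there by the fingers at about 15 N; no verdict came back.

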